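# Clamp a gel cassette in an electrophoresis tank with its wedge

### The arm

A 7-joint arm with a two-finger parallel gripper is mounted at the origin on a cart in front of the work surface, level with it; the furniture and walls round the work are solid. World frame = base frame: x ahead of the robot, y to its left, z up, the work surface at z = 0. Lengths are in m, angles in rad, forces in N, time in s.
With the tool pointing down it reaches from about 0.35 to 0.9 m from the base axis. Payload 7.2 kg.
Tool frame: the origin (TCP) lies midway between the tips of the shut fingers; the grasp point (between the pads) lies 19 mm behind it (grasp_offset is the distance from the TCP to the grasp point, in m); z points along the fingers, y is the line along which they close (so a half turn about z gives the same grasp; the last joint's range is limited). The gripper opens to 85 mm and grips with 20 to 120 N. Pads are 22 mm wide; open, the fingers measure 114 mm over their backs; the gripper's body (76 mm by 85 mm) begins 54 mm behind the grasp point. The pads swing forward as they close: fully open they stand 13 mm farther back than shut.
Start: joints at [-1.273, 0.411, -0.013, 1.596, 0.006, 1.134, -0.082], TCP at [0.224, 0.584, 0.231] pointing down, gripper open.
Joint ranges: [-2.95, 2.95], [-0.29, 1.99], [-1.47, 1.44], [0.14, 2.54], [-1.03, 4.17], [0.13, 1.85], [-2.86, 2.86]. Speed limits (rad/s): [2.39, 2.39, 3.01, 3.01, 3.14, 3.14, 3.14].

### API

Orientations are given as a 3x3 rotation matrix whose columns are the frame's x, y, z axes.
In Python, from plant import * gives the robot as it stands. The module is installed in compiled form; this text tells all that it offers.
- The arm moves only by the tool drive_tool, never from a script. Its argument "targets" is a list of rows, each a list of 3 entries, a list of its own where there are three numbers: the opening in per cent of the stroke, from 0 (shut) to 100 (fully open), then the shift along the world's x, y, z in cm, then the turn, a rotation vector about the world's x, y, z in degrees. In form: [[fingers, [tx, ty, tz], [ax, ay, az]], ...]. A call has 1 to 20 rows; each row shifts and turns the commanded pose from where the row before left it; what a row does not reach is not made up. A row lasts 1/12 s, in which the tool goes at most 41.7 mm and 7.16 degrees, less where a joint would pass 70% of its speed; a pose out of reach is approached as far as the arm can. A call is refused whole if a number of a shift passes 4.17 or a number of a turn 7.16, either way. A call with a gripper value outside its range is refused whole. The fingers move at their own pace and stop on an object; "grip_force" is the grip in N (left out, the last holds). Time passes only in rows, so rows that do not move let the fingers close. It gives the time, the measured TCP pose, the force, the opening and the grip force at its end, in the units of the state.
- read_state(): the state, without advancing time (a new reading comes with each control period).
- snapshot(name): name is "side" or "top"; returns the picture (400x640x3 uint8, blue, green, red); there is no depth.
- camera_model(name): a dict with "mtx" (3x3 intrinsics, pixels), "rvec" (rotation vector, rad) and "tvec" (3), from world to camera coordinates, as OpenCV has them. Camera axes: x right, y down, z forward; pixel columns grow to the right and rows downward; lengths in m; the calibration is good to about 2 mm. A picture is of the moment at which its call begins. camera_model takes no time and is no camera call.
- finish_job(): hands the job in; it is judged then, once.
The state is a dict: "clock": time; "joint_positions": joint angles; "joint_velocities": joint speeds; "effort": joint torques, N m; "ee_pos": TCP position; "ee_rot": TCP orientation; "contact_force": force on the tool from outside, world axes, zero at the start; "wrist_torque": the same for the moment, N m; "width": finger opening in m; "grasp_force": force on a finger pad.
Only numpy, scipy, OpenCV 4.12 (cv2) and the standard library are available. Lean on these libraries where they do the work, as an engineer would, in place of code of your own. Each camera call takes 0.05 s, during which the arm holds its last target. There are 200 camera calls.

### The job

Set up the gel tank for a run: take the glass gel cassette from the drain stand, keep it upright, and stand it on the floor of the tank's empty front bay, in front of the core's rubber gasket. Then take the loose wedge from the same stand and drive it down, flat face towards the cassette, into the middle of the gap between the cassette and the tank's front wall until its shoulder is down on the rim and the cassette is clamped tight against the gasket. Leave both upright and clamped, and do not disturb the timer, forceps, cup and bottle around them.

Things in the scene. Friction and masses are not known exactly. Their poses are not given: they have to be found in the camera images.
- tank: electrophoresis tank, fixed: clear box 148 (x) x 134 (y) mm, rim at z 70 mm, inner floor at z 8 mm, side walls inside at y = +-58; origin under its middle, -x is its front (faces the robot at zero yaw). The rear bay is already shut by a white dam plate (x 32 to 42, 108 high) and a fixed wedge like the loose one, fully home, grip to z 116: it mirrors how the front should end
- core (a point): middle of the core's sill, at (0, 0, 22) mm in the tank frame, tank axes. The core is a white U: two posts at y = +-34 to +-50 mm, x = -31 to 31, 104 high above the worktop (steel pins on top to 122), open between them above this point. The post tops slope back from z 92 up, as a lead-in
- bay (a point): floor of the front bay, where the middle of the cassette's lower edge belongs: (-40, 0, 8) mm in the tank frame, tank axes. Behind it the gasket face (tank x = -35), before it a white ramp plate (face at tank x = -51 at the floor, -61 at the rim, z 70). The cassette may stand up to 6 mm farther out (-x); the wedge then pushes it to the gasket. It rises 38 mm above the rim
- cassette_mid (a point): gel cassette, loose, about 0.12 kg: two glass plates with white side spacers, one rigid plate 10 (x) x 100 (y) x 100 mm (z, up); the point is its centre. It stands upright in the stand; grasp it across its 10 mm thickness at the middle of the upper edge, about 14 mm below the edge. Front and back are alike
- wedge_grip (a point): loose grey wedge, 0.08 kg: the point is the centre of its grip block, 12 (x) x 36 (y) x 40 mm (z, up); grasp it across y from above. +x points to the flat vertical face, 18 mm from the point. In the tank its +x points as the tank's. Fully home the point lies at (-60, 0, 96) mm in the tank frame; it begins to bind about 18 mm above that, at x about -63
- wedge_nose (a point): the wedge's lower edge, 82 mm below the grip point and 11 mm towards +x from it. Body 54 mm wide (y), 19 mm thick under the shoulder, tapering 1 in 6 on the -x face to 10 mm; the nose is bevelled to 6 mm. The shoulder, 76 mm wide (y), 6 thick, has its underside 56 mm above the nose. Driving it home takes a rising push of up to about 20 N; it then stays by friction
- stand: white drain stand, fixed: base 160 (x) x 124 (y) x 8 mm, origin under its middle. The cassette stands at x -40 mm on the base in a slot 13 mm wide between fins 47 mm high at y = +-44; the wedge hangs by its shoulder, grip at x about 44 mm, on two rails, tops at z 66 mm. Stand and tank may change sides and turn about z independently
- gasket (a joint): squeeze (m) of the black U-shaped rubber gasket on the core's front (z 12 to 92 mm): 0 when free, grows as the cassette is pressed towards tank +x, about 0.003 with the wedge home; about 2200 N/m
- timer: small white bench timer, 62x62x22 mm, lying between tank and stand; a bystander (origin under its middle)
- forceps: steel forceps, 130x12x10 mm, lying on the worktop between tank and stand; a bystander (origin under its middle)
- cup_3: specimen cup with a screw lid, 53 mm across, 59 mm high, in front of the centrifuge; a bystander (origin under its middle)
- bottle_2: white reagent bottle, 55 mm across, 125 mm high, standing at the right of the centrifuge; a bystander (origin under its middle)
Not all that is in view belongs to the job. Of the things that look like the part that bears cassette_mid, the larger one is meant.

How it is judged:
By the outcome, as a careful person would: the job done as asked, in the order asked, and still so for the second after the job is handed in, with the robot touching nothing.
It also fails if it takes over 56 s, if anything falls off the work surface, if the arm or the gripper's body presses on something with over 40 N, if the wrist force passes 120 N, or if a joint passes its speed limit or range.

## Working session

There is one attempt and no reset: what is moved stays moved. The work goes in short steps, Python scripts to look and compute and a tool call to move; the robot and the scene stay as the last step left them, time stands still between calls to the robot, and variables do not carry over. Pictures are saved under pics/ and viewed, at most 10 in all, crops included, and the job is handed in when it is done.

Besides the shell and the picture viewer there is one more tool, called after "Emit:" by a JSON object that holds its "fn" and its "kwargs". drive_tool: Moves the arm, as the interface text tells. Its arguments: {"type":"object","properties":{"targets":{"type":"array"},"grip_force":{"type":"number"}},"required":["targets"]}

```bash
mkdir -p pics; python3 - <<'E'
from plant import *
import cv2,numpy as np
for n in("top","side"):
    im=snapshot(n); cv2.imwrite(f"pics/{n}0.png",im)
    c=camera_model(n);R=cv2.Rodrigues(np.array(c["rvec"],float))[0];print(n,np.round(c["mtx"],1).tolist(),np.round(-R.T@np.array(c["tvec"]).ravel(),3),np.round(R,2).tolist())
s=read_state();print(s["clock"],s["ee_pos"],np.round(s["ee_rot"],3).tolist(),s["width"])
E
```

```text
top [[437.7, 0.0, 327.1], [0.0, 437.7, 200.9], [0.0, 0.0, 1.0]] [0.436 0.034 1.112] [[0.02, -1.0, -0.01], [-1.0, -0.02, -0.1], [0.1, 0.02, -1.0]]
side [[409.8, 0.0, 321.3], [0.0, 409.8, 195.9], [0.0, 0.0, 1.0]] [ 0.534 -0.588  0.646] [[1.0, -0.03, -0.02], [-0.03, -0.66, -0.75], [0.01, 0.75, -0.66]]
0.1 [0.22342268 0.58322497 0.23052849] [[-0.934, 0.358, -0.0], [0.358, 0.934, -0.001], [-0.0, -0.001, -1.0]] 0.08550560603145654
```

View pics/top0.png

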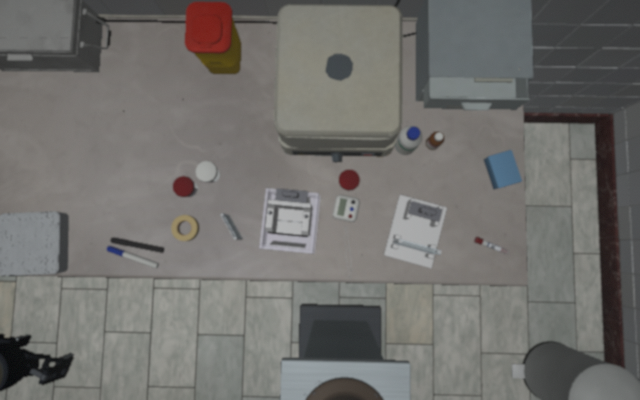

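View pics/side0.png

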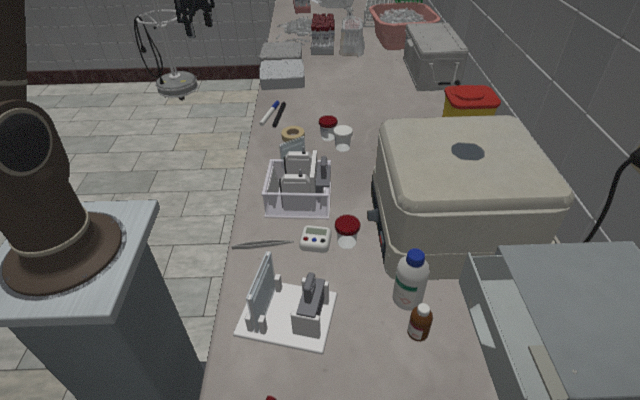

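The top view shows the tank at (290,220), the stand at (417,232), the timer at (346,208) and a cup at (349,180). The side view shows the stand at (288,305), with the cassette at (260,285) and the wedge at (310,300), and the tank at (297,190). I'll enlarge both to check for lookalikes.

```bash
python3 - <<'E'
import cv2,numpy as np
a=cv2.imread("pics/top0.png");b=cv2.imread("pics/side0.png")
A=cv2.resize(a[170:280,210:460],(800,352),interpolation=cv2.INTER_CUBIC)
cv2.imwrite("pics/c1.png",A)
B=cv2.resize(b[120:360,220:350],(325,600),interpolation=cv2.INTER_CUBIC)
B1=cv2.resize(b[240:360,225:350],(600,576),interpolation=cv2.INTER_CUBIC)
cv2.imwrite("pics/c2.png",B1)
B2=cv2.resize(b[130:255,225:370],(696,600),interpolation=cv2.INTER_CUBIC);cv2.imwrite("pics/c3.png",B2)
E
```

```text
(no output)
```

View pics/c1.png

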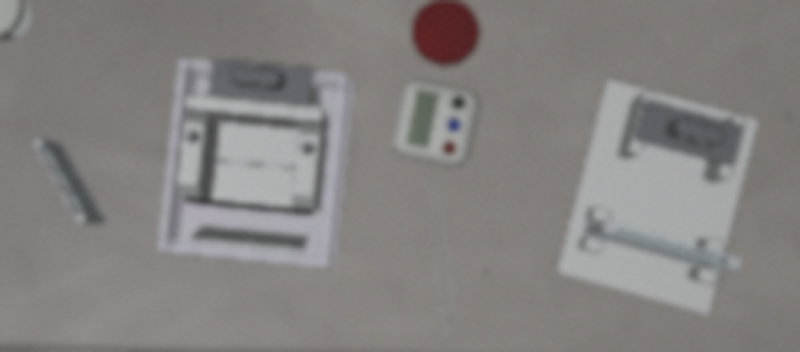

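View pics/c2.png

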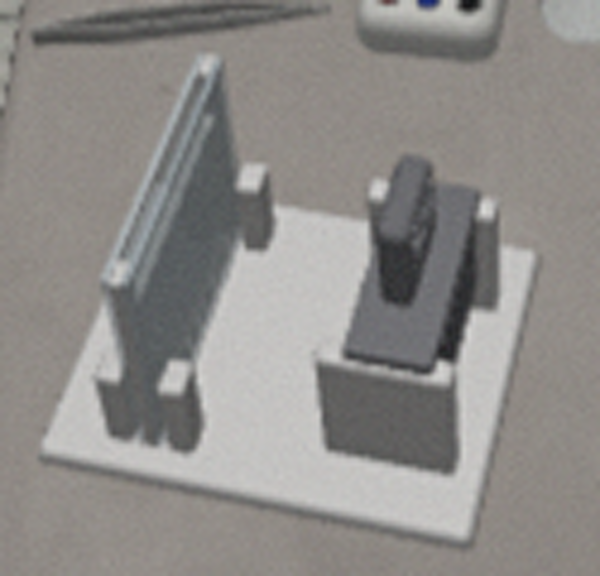

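View pics/c3.png

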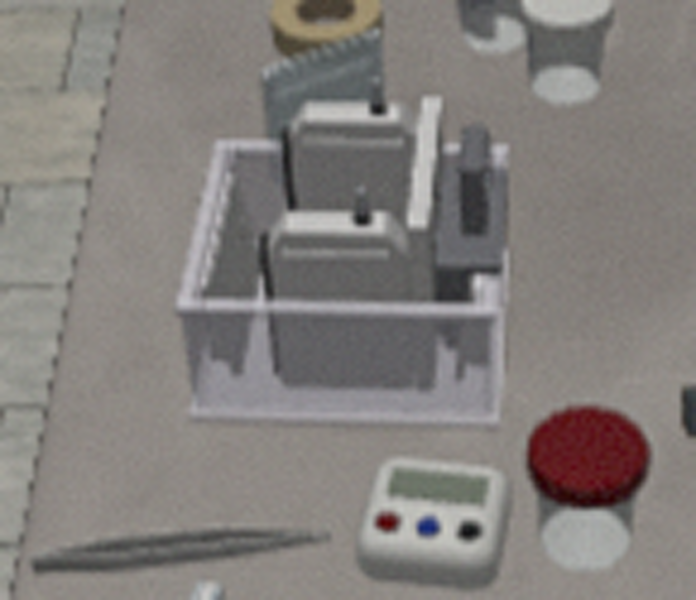

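Candidates for the cassette are the plate in the stand, at side (260,275) and top (417,247), and a smaller ribbed plate behind the tank, at side (292,150) and top (232,227). I choose the larger one, in the stand. The crops show it upright between the fins. The wedge's shoulder extends farther on the side away from the cassette, so its flat face points to stand +x. Next I measure.

```bash
cat > h.py <<'E'
from plant import *
import cv2,numpy as np
def cast(n,px,z):
    c=camera_model(n);K=np.array(c["mtx"],float);R=cv2.Rodrigues(np.array(c["rvec"],float))[0];t=np.array(c["tvec"],float).ravel()
    u=cv2.undistortPoints(np.array(px,float).reshape(-1,1,2),K,None).reshape(-1,2)
    d=np.c_[u,np.ones(len(u))]@R;o=-R.T@t
    return o+d*((z-o[2])/d[:,2])[:,None]
def proj(n,P):
    c=camera_model(n);return cv2.projectPoints(np.array(P,float).reshape(-1,3),np.array(c["rvec"],float),np.array(c["tvec"],float),np.array(c["mtx"],float),None)[0].reshape(-1,2)
E
python3 - <<'E'
from h import *
np.set_printoptions(precision=4,suppress=True)
a=cv2.imread("pics/top0.png");b=cv2.imread("pics/side0.png")
def rect(n,pts,z):
    P=cast(n,pts,z)[:,:2]
    (c,s,ang)=cv2.minAreaRect((P*1000).astype(np.float32));B=cv2.boxPoints((c,s,ang));e=B[1]-B[0],B[2]-B[1]
    print(n,"c",np.array(c),"sz",np.array(s),"edges",e[0],e[1],[round(float(np.degrees(np.arctan2(v[1],v[0]))),2) for v in e])
# stand white
g=a.min(2);m=np.zeros_like(g);m[190:275,380:450]=(g[190:275,380:450]>158)*255
k=max(cv2.findContours(m,0,2)[0],key=cv2.contourArea);rect("top",k.reshape(-1,2),.008)
# tank rim: lilac (b,r > g)
d=a.astype(int);q=((d[...,0]-d[...,1]>6)&(g>130)).astype(np.uint8)*255
w=np.zeros_like(q);w[180:260,255:325]=q[180:260,255:325]
k=np.vstack([c.reshape(-1,2) for c in cv2.findContours(w,0,2)[0] if cv2.contourArea(c)>3]);rect("top",k,.07)
T=np.array([(178,58),(350,73),(328,266),(158,250)])/3.2+[210,170];rect("top",T,.07)
S=np.array([(610,80),(757,118),(708,313),(557,270)])/3.2+[210,170];rect("top",S,.008)
S=np.array([(280,207),(540,252),(468,545),(40,455)])/4.8+[225,240];print("stand side",cast("side",S,.008))
C=np.array([(209,65),(118,272)])/4.8+[225,240];P=cast("side",C,.108);print("cass side",P,P.mean(0),np.linalg.norm(P[0]-P[1]),np.degrees(np.arctan2(*(P[0]-P[1])[:2])))
C=np.array([(590,228),(740,263)])/3.2+[210,170];P=cast("top",C,.108);print("cass top",P,P.mean(0),np.linalg.norm(P[0]-P[1]),np.degrees(np.arctan2(*(P[0]-P[1])[:2])))
W=np.array([(695,130)])/3.2+[210,170];print("grip top",cast("top",W,.116))
W=np.array([(410,200)])/4.8+[225,240];print("grip side",cast("side",W,.116))
T=np.array([(218,145),(510,148),(503,305),(180,300)])/4.8+[225,130];P=cast("side",T,.07);print("tank side",P,P.mean(0))
E
```

```text
top c [ 472.0179 -169.937 ] sz [118.0646 153.4507] edges [148.744  -37.7139] [ 29.017  114.4433] [-14.23, 75.77]
top c [489.0188 139.6281] sz [127.1339 141.3169] edges [140.8392 -11.6085] [ 10.4435 126.7043] [-4.71, 85.29]
top c [488.8897 139.4373] sz [129.7529 144.4178] edges [144.0629 -10.1181] [  9.0906 129.4341] [-4.02, 85.98]
top c [ 472.1894 -171.3402] sz [121.4101 157.7924] edges [152.8966 -39.0009] [ 30.0084 117.6431] [-14.31, 75.69]
stand side [[ 0.4649 -0.1084  0.008 ]
 [ 0.5667 -0.134   0.008 ]
 [ 0.535  -0.2526  0.008 ]
 [ 0.3836 -0.2129  0.008 ]]
cass side [[ 0.4478 -0.1201  0.108 ]
 [ 0.4241 -0.2071  0.108 ]] [ 0.4359 -0.1636  0.108 ] 0.0901715977026974 15.250661854365998
cass top [[ 0.444  -0.1049  0.108 ]
 [ 0.4213 -0.2112  0.108 ]] [ 0.4326 -0.1581  0.108 ] 0.10866869032001576 12.03387313339102
grip top [[ 0.5147 -0.178   0.116 ]]
grip side [[ 0.5196 -0.1885  0.116 ]]
tank side [[0.4266 0.2035 0.07  ]
 [0.5707 0.1933 0.07  ]
 [0.562  0.0758 0.07  ]
 [0.4169 0.0864 0.07  ]] [0.4941 0.1398 0.07  ]
```

Emit:
{"fn": "drive_tool", "kwargs": {"targets": [[60, [1.05, -3.72, 0], [0, 0, -4.165]], [60, [1.05, -3.72, 0], [0, 0, -4.165]], [60, [1.05, -3.72, 0], [0, 0, -4.165]], [60, [1.05, -3.72, 0], [0, 0, -4.165]], [60, [1.05, -3.72, 0], [0, 0, -4.165]], [60, [1.05, -3.72, 0], [0, 0, -4.165]], [60, [1.05, -3.72, 0], [0, 0, -4.165]], [60, [1.05, -3.72, 0], [0, 0, -4.165]], [60, [1.05, -3.72, 0], [0, 0, -4.165]], [60, [1.05, -3.72, 0], [0, 0, -4.165]], [60, [1.05, -3.72, 0], [0, 0, -4.165]], [60, [1.05, -3.72, 0], [0, 0, -4.165]], [60, [1.05, -3.72, 0], [0, 0, -4.165]], [60, [1.05, -3.72, 0], [0, 0, -4.165]], [60, [1.05, -3.72, 0], [0, 0, -4.165]], [60, [1.05, -3.72, 0], [0, 0, -4.165]], [60, [1.05, -3.72, 0], [0, 0, -4.165]], [60, [1.05, -3.72, 0], [0, 0, -4.165]], [60, [1.05, -3.72, 0], [0, 0, -4.165]], [60, [1.05, -3.72, 0], [0, 0, -4.165]]], "grip_force": 40}}

```text
clock: 1.77
ee_pos: [0.4336, -0.1622, 0.2315]
ee_rot: [[0.249, 0.968, 0.001], [0.968, -0.249, 0.0], [0.0, 0.001, -1.0]]
contact_force: [1.4, 1.5, 0.2]
width: 0.0514
grasp_force: 0.0
```

Emit:
{"fn": "drive_tool", "kwargs": {"targets": [[60, [0, 0.1, -3], [0, 0, 0]], [60, [0, 0, -3], [0, 0, 0]], [60, [0, 0, -3], [0, 0, 0]], [60, [0, 0, -3], [0, 0, 0]], [60, [0, 0, -2.65], [0, 0, 0]], [60, [0, 0, -1], [0, 0, 0]], [60, [0, 0, 0], [0, 0, 0]], [30, [0, 0, 0], [0, 0, 0]], [15, [0, 0, 0], [0, 0, 0]], [0, [0, 0, 0], [0, 0, 0]], [0, [0, 0, 0], [0, 0, 0]], [0, [0, 0, 0], [0, 0, 0]], [0, [0, 0, 0], [0, 0, 0]], [0, [0, 0, 0], [0, 0, 0]]], "grip_force": 30}}

```text
clock: 2.93
ee_pos: [0.4348, -0.1595, 0.0762]
ee_rot: [[0.246, 0.969, 0.003], [0.969, -0.246, 0.0], [0.001, 0.003, -1.0]]
contact_force: [-0.9, -0.2, 7.5]
width: 0.0093
grasp_force: 31.3
```

Emit:
{"fn": "drive_tool", "kwargs": {"targets": [[0, [0, 0, 0.5], [0, 0, 0]], [0, [0, 0, 1], [0, 0, 0]], [0, [0, 0, 2], [0, 0, 0]], [0, [0, 0, 3], [0, 0, 0]], [0, [0, 0, 3], [0, 0, 0]], [0, [0, 0, 3], [0, 0, 0]], [0, [0, 0, 2.5], [0, 0, 0]], [0, [0, 0, 1.2], [0, 0, 0]], [0, [0, 0, 0.3], [0, 0, 0]], [0, [0, 0, 0], [0, 0, 0]]], "grip_force": 60}}

```text
clock: 3.77
ee_pos: [0.4338, -0.1593, 0.2408]
ee_rot: [[0.246, 0.969, 0.002], [0.969, -0.246, 0.001], [0.001, 0.002, -1.0]]
contact_force: [-0.5, 0.0, -1.0]
width: 0.009
grasp_force: 59.3
```

Emit:
{"fn": "drive_tool", "kwargs": {"targets": [[0, [0.05, 1, 0], [0, 0, 0.2]], [0, [0.1, 2, 0], [0, 0, 0.9]], [0, [0.1, 2.5, 0], [0, 0, 1]], [0, [0.1, 3, 0], [0, 0, 1]], [0, [0.1, 3, 0], [0, 0, 1]], [0, [0.1, 3, 0], [0, 0, 1]], [0, [0.1, 3, 0], [0, 0, 1]], [0, [0.1, 3, 0], [0, 0, 1]], [0, [0.1, 3, 0], [0, 0, 1]], [0, [0.1, 2.5, 0], [0, 0, 1]], [0, [0.1, 2, 0], [0, 0, 0.8]], [0, [0.1, 1, 0], [0, 0, 0.2]], [0, [0.05, 0.2, 0], [0, 0, 0]], [0, [0, 0, 0], [0, 0, 0]]]}}

```text
clock: 4.93
ee_pos: [0.4455, 0.132, 0.2393]
ee_rot: [[0.073, 0.997, -0.001], [0.997, -0.073, -0.001], [-0.001, -0.001, -1.0]]
contact_force: [0.5, -0.3, -0.9]
width: 0.0092
grasp_force: 59.2
```

```bash
python3 - <<'E'
from h import *
for n in("top","side"): cv2.imwrite(f"pics/{n}1.png",snapshot(n))
b=cv2.imread("pics/side1.png");a=cv2.imread("pics/top1.png")
B=cv2.resize(b[60:235,235:355],(411,600),interpolation=cv2.INTER_CUBIC)
A=cv2.resize(a[160:270,240:340],(388,427),interpolation=cv2.INTER_CUBIC)
o=np.zeros((600,799,3),np.uint8);o[:,:411]=B;o[:427,411:]=A;cv2.imwrite("pics/m1.png",o)
s=read_state();print(s["ee_pos"],s["ee_rot"],s["width"],s["contact_force"])
E
```

```text
[0.44565005 0.13094531 0.23960501] [[ 7.48516712e-02  9.97194615e-01 -3.55939367e-04]
 [ 9.97194335e-01 -7.48519370e-02 -8.03524060e-04]
 [-8.27912617e-04 -2.94795602e-04 -9.99999614e-01]] 0.009245320563107234 [-0.6458691  -0.02495998 -0.87452919]
```

View pics/m1.png

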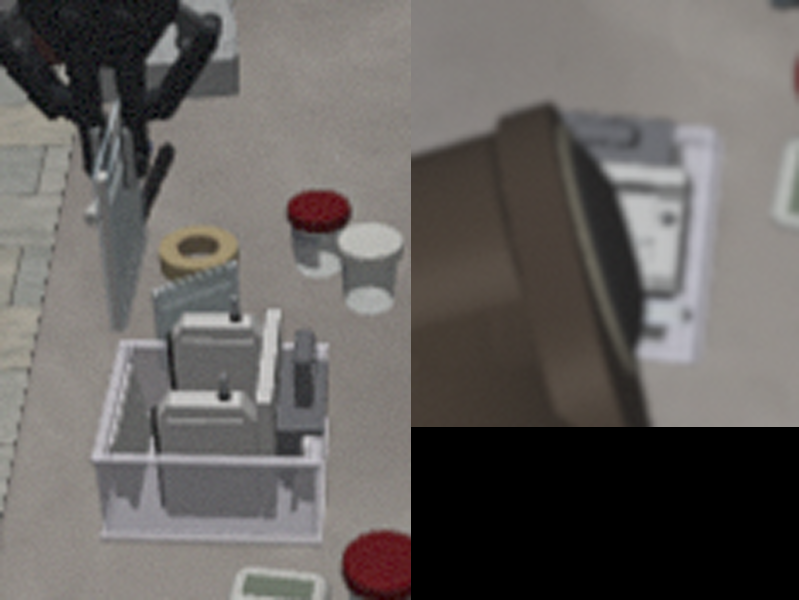

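The picture shows the cassette held upright over the front bay, with its lower near corner at about side (269,156). Next I check its predicted pixel and the post face in the same view.

```bash
python3 - <<'E'
from h import *
np.set_printoptions(precision=4,suppress=True)
th=np.radians(-4.2);R=np.array([[np.cos(th),-np.sin(th)],[np.sin(th),np.cos(th)]]);c0=np.array([.490,.1396])
P=np.array([.4457,.131,.1726]);ex=R[:,0];ey=R[:,1]
for s in(-1,1):print("pred bottom near corners",proj("side",np.r_[P[:2]+s*.005*ex-.05*ey,.1726]))
print("seen",np.array([[107,325],[125,330]])/3.425+[235,60])
print("top corners pred",[proj("side",np.r_[P[:2]+s*.005*ex-.05*ey,.2726]).round(1) for s in(-1,1)],"seen",np.array([[95,175],[108,180]])/3.425+[235,60])
def T(px,z,sc=4.8,o=(225,130)):
    Q=cast("side",np.array(px)/sc+np.array(o),z)[:,:2];return ((Q-c0)@R*1000)
print("rim front near/far outer, rear near",T([(180,300),(218,145),(503,305),(510,148)],.07))
print("near post front top edge z92, gasket", T([(272,245),(262,240)],.092))
print("floor outer bottom near corners z0",T([(190,415),(497,420)],0.))
print("dam near top corners z108",T([(409,222),(432,226)],.108))
E
```

```text
pred bottom near corners [[266.6386 154.721 ]]
pred bottom near corners [[271.6381 154.7782]]
seen [[266.2409 154.8905]
 [271.4964 156.3504]]
top corners pred [array([[260.9, 109.9]]), array([[266.3, 110. ]])] seen [[262.7372 111.0949]
 [266.5328 112.5547]]
rim front near/far outer, rear near [[-68.9626 -58.3578]
 [-67.9494  59.0651]
 [ 76.4728 -58.3353]
 [ 76.5688  59.4901]]
near post front top edge z92, gasket [[-27.0587 -45.236 ]
 [-31.9682 -41.8026]]
floor outer bottom near corners z0 [[-71.7721 -60.5682]
 [ 73.435  -60.174 ]]
dam near top corners z108 [[ 35.0156 -47.4802]
 [ 45.2798 -50.0638]]
```

Emit:
{"fn": "drive_tool", "kwargs": {"targets": [[0, [0.15, 0.6, 0], [0, 0, 0]], [0, [0.15, 0.55, 0], [0, 0, 0]], [0, [0, 0, -1], [0, 0, 0]], [0, [0, 0, -2], [0, 0, 0]], [0, [0, 0, -2], [0, 0, 0]], [0, [0, 0, -2], [0, 0, 0]], [0, [0, 0, -1.5], [0, 0, 0]], [0, [0, 0, -0.5], [0, 0, 0]], [0, [0, 0, 0], [0, 0, 0]], [0, [0, 0, 0], [0, 0, 0]]]}}

```text
clock: 5.87
ee_pos: [0.4488, 0.144, 0.1499]
ee_rot: [[0.073, 0.997, -0.0], [0.997, -0.073, -0.0], [-0.0, 0.0, -1.0]]
contact_force: [-0.4, 0.2, -1.3]
width: 0.0091
grasp_force: 59.2
```

```bash
python3 - <<'E'
from h import *
b=snapshot("side")
B=cv2.resize(b[100:220,240:350],(550,600),interpolation=cv2.INTER_CUBIC);cv2.imwrite("pics/m2.png",B)
s=read_state();print(s["ee_pos"],s["contact_force"])
E
```

```text
[0.44910435 0.14416167 0.15037324] [ 0.65194153  0.87772405 -0.79782318]
```

View pics/m2.png

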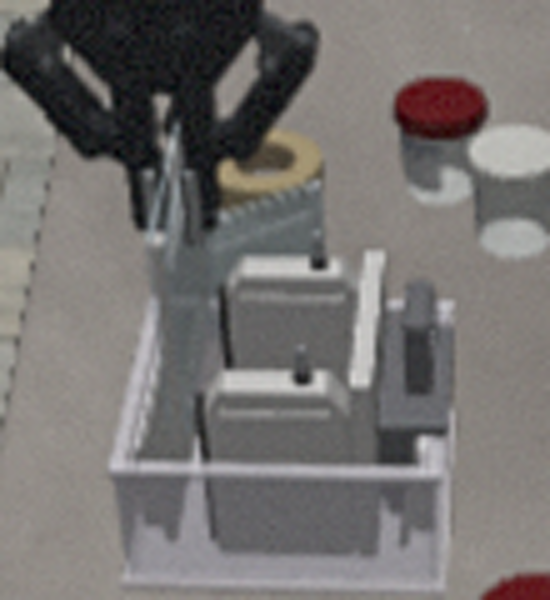

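The cassette's lower edge is entering the bay, at crop (165–190, 460), between the front rim and the black gasket edge at crop x 200. I continue down.

Emit:
{"fn": "drive_tool", "kwargs": {"targets": [[0, [0, 0, -1], [0, 0, 0]], [0, [0, 0, -1], [0, 0, 0]], [0, [0, 0, -1], [0, 0, 0]], [0, [0, 0, -1], [0, 0, 0]], [0, [0, 0, -0.5], [0, 0, 0]], [0, [0, 0, 0], [0, 0, 0]]]}}

```text
clock: 6.42
ee_pos: [0.4477, 0.1437, 0.1032]
ee_rot: [[0.073, 0.997, -0.002], [0.997, -0.073, -0.002], [-0.002, -0.002, -1.0]]
contact_force: [-0.6, 0.2, -0.7]
width: 0.0088
grasp_force: 59.2
```

Emit:
{"fn": "drive_tool", "kwargs": {"targets": [[0, [0, 0, -0.7], [0, 0, 0]], [0, [0, 0, -0.7], [0, 0, 0]], [0, [0, 0, -0.5], [0, 0, 0]], [0, [0, 0, -0.3], [0, 0, 0]], [0, [0, 0, -0.2], [0, 0, 0]], [0, [0, 0, 0], [0, 0, 0]]]}}

```text
clock: 6.92
ee_pos: [0.4484, 0.144, 0.0804]
ee_rot: [[0.073, 0.997, -0.0], [0.997, -0.073, -0.0], [-0.0, -0.0, -1.0]]
contact_force: [1.2, -0.5, -1.7]
width: 0.0091
grasp_force: 59.2
```

Emit:
{"fn": "drive_tool", "kwargs": {"targets": [[0, [0, 0, -0.2], [0, 0, 0]], [0, [0, 0, -0.15], [0, 0, 0]], [0, [0, 0, -0.1], [0, 0, 0]], [0, [0, 0, 0], [0, 0, 0]], [0, [0, 0, 0], [0, 0, 0]]]}}

```text
clock: 7.33
ee_pos: [0.4486, 0.1442, 0.0764]
ee_rot: [[0.073, 0.997, 0.0], [0.997, -0.073, 0.0], [0.0, 0.0, -1.0]]
contact_force: [0.1, -0.6, -1.4]
width: 0.009
grasp_force: 59.2
```

Emit:
{"fn": "drive_tool", "kwargs": {"targets": [[0, [0, 0, -0.1], [0, 0, 0]], [0, [0, 0, -0.1], [0, 0, 0]], [0, [0, 0, 0], [0, 0, 0]], [0, [0, 0, 0], [0, 0, 0]]]}}

```text
clock: 7.67
ee_pos: [0.4491, 0.1441, 0.0762]
ee_rot: [[0.073, 0.997, 0.001], [0.997, -0.073, 0.002], [0.002, 0.0, -1.0]]
contact_force: [-6.9, -3.3, 27.3]
width: 0.0092
grasp_force: 63.6
```

Emit:
{"fn": "drive_tool", "kwargs": {"targets": [[0, [0, 0, 0.2], [0, 0, 0]], [0, [0.1, 0, 0], [0, 0, 0]], [0, [0.1, 0, 0], [0, 0, 0]], [0, [0, 0, 0], [0, 0, 0]], [0, [0, 0, 0], [0, 0, 0]]]}}

```text
clock: 8.08
ee_pos: [0.4507, 0.1442, 0.0763]
ee_rot: [[0.073, 0.997, 0.0], [0.997, -0.073, 0.0], [0.0, 0.0, -1.0]]
contact_force: [-1.0, -0.8, 4.5]
width: 0.0093
grasp_force: 60.0
```

Emit:
{"fn": "drive_tool", "kwargs": {"targets": [[0, [0.1, 0, 0], [0, 0, 0]], [0, [0.05, 0, 0], [0, 0, 0]], [0, [0, 0, 0], [0, 0, 0]], [0, [0, 0, 0], [0, 0, 0]]]}}

```text
clock: 8.42
ee_pos: [0.4511, 0.1442, 0.0763]
ee_rot: [[0.072, 0.997, -0.002], [0.997, -0.072, 0.0], [-0.0, -0.002, -1.0]]
contact_force: [-4.2, 0.2, 9.9]
width: 0.0088
grasp_force: 60.8
```

Emit:
{"fn": "drive_tool", "kwargs": {"targets": [[10, [-0.05, 0, 0], [0, 0, 0]], [25, [0, 0, 0], [0, 0, 0]], [30, [0, 0, 0], [0, 0, 0]], [30, [0, 0, 0], [0, 0, 0]], [30, [0, 0, 0], [0, 0, 0]], [30, [0, 0, 1], [0, 0, 0]], [30, [0, 0, 2], [0, 0, 0]], [30, [0, 0, 3], [0, 0, 0]], [30, [0, 0, 4], [0, 0, 0]], [30, [0, 0, 4], [0, 0, 0]], [60, [0, 0, 1], [0, 0, 0]], [60, [0, 0, 0], [0, 0, 0]]]}}

```text
clock: 9.42
ee_pos: [0.4535, 0.1447, 0.2302]
ee_rot: [[0.073, 0.997, 0.006], [0.997, -0.073, 0.004], [0.004, 0.006, -1.0]]
contact_force: [1.6, -0.6, -0.9]
width: 0.0487
grasp_force: 0.0
```

Emit:
{"fn": "drive_tool", "kwargs": {"targets": [[80, [0.2, -1, 0], [0, 0, 3]], [80, [0.4, -2, 0], [0, 0, 6]], [80, [0.5, -2.5, 0], [0, 0, 6]], [80, [0.5, -2.5, 0], [0, 0, 6]], [80, [0.5, -2.5, 0], [0, 0, 6]], [80, [0.5, -2.5, 0], [0, 0, 6]], [80, [0.5, -2.5, 0], [0, 0, 6]], [80, [0.5, -2.5, 0], [0, 0, 6]], [80, [0.5, -2.5, 0], [0, 0, 6]], [80, [0.5, -2.5, 0], [0, 0, 6]], [80, [0.5, -2.5, 0], [0, 0, 6]], [80, [0.5, -2.5, 0], [0, 0, 6]], [80, [0.5, -2.5, 0], [0, 0, 6]], [80, [0.35, -2, 0], [0, 0, 3.9]], [80, [0.3, -0.6, 0], [0, 0, 1]], [80, [0, 0, 0], [0, 0, 0]], [80, [0, 0, 0], [0, 0, 0]]]}}

```text
clock: 10.83
ee_pos: [0.5184, -0.1868, 0.2253]
ee_rot: [[-0.969, 0.248, -0.002], [0.248, 0.969, 0.0], [0.002, -0.0, -1.0]]
contact_force: [0.6, 0.8, -0.1]
width: 0.0682
grasp_force: 0.0
```

```bash
python3 - <<'E'
from h import *
np.set_printoptions(precision=4,suppress=True)
b=snapshot("side");a=snapshot("top")
B=cv2.resize(b[250:345,285:335],(315,600),interpolation=cv2.INTER_CUBIC);B2=cv2.resize(b[130:230,245:325],(480,600),interpolation=cv2.INTER_CUBIC)
cv2.imwrite("pics/m3.png",np.hstack([B,B2]))
s=read_state();print(s["ee_pos"],s["ee_rot"],s["contact_force"],s["joint_positions"])
E
```

```text
[ 0.5187 -0.1857  0.2257] [[-0.9692  0.2461 -0.0012]
 [ 0.2461  0.9692  0.0007]
 [ 0.0013  0.0004 -1.    ]] [ 0.7089 -0.0548  0.3503] [-0.1658  0.3114  0.5334  1.8118 -0.1791  1.0676  1.7556]
```

View pics/m3.png

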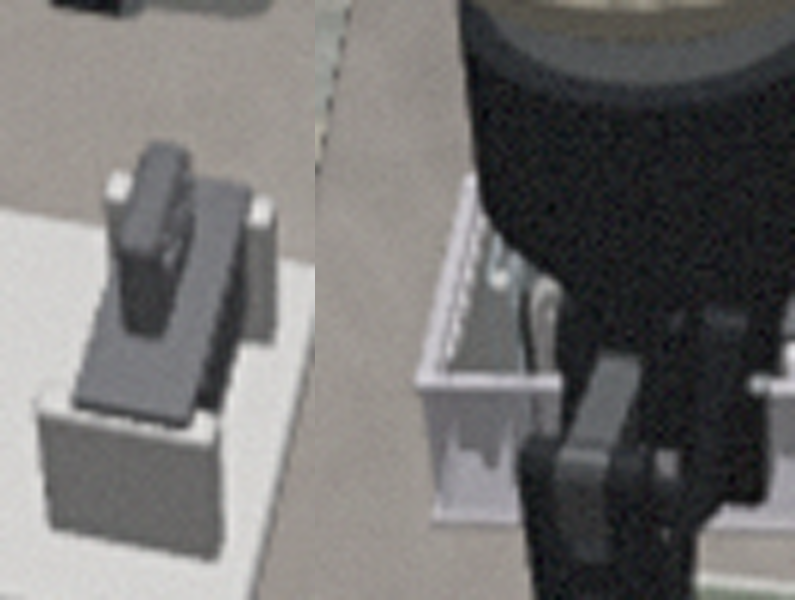

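The wedge sits in the stand with its grip top centred at about side (309.6,281), and the shoulder is wider to the right, so flat towards +x. The cassette is still in the bay.

```bash
python3 - <<'E'
from h import *
np.set_printoptions(precision=4,suppress=True)
L=[285,250]
print("grip top",cast("side",np.array([(150,147),(188,147),(165,245),(122,240),(155,195)])/6.3+L,.112))
print("shoulder top near/far corners z72",cast("side",np.array([(75,403),(190,420),(248,185)])/6.3+L,.072))
P=np.array([.5155,-.181]);e=np.array([.969,-.247]);f=np.array([.247,.969])
print("pred grip top",proj("side",np.r_[P,.112]), "pred shoulder near corners",proj("side",[np.r_[P-.014*e-.038*f,.072],np.r_[P+.018*e-.038*f,.072]]),"seen",np.array([(75,403),(190,420)])/6.3+L)
E
```

```text
grip top [[ 0.517  -0.1688  0.112 ]
 [ 0.5268 -0.1692  0.112 ]
 [ 0.5205 -0.1994  0.112 ]
 [ 0.5098 -0.1975  0.112 ]
 [ 0.5182 -0.184   0.112 ]]
shoulder top near/far corners z72 [[ 0.4961 -0.2178  0.072 ]
 [ 0.5252 -0.2239  0.072 ]
 [ 0.5424 -0.1515  0.072 ]]
pred grip top [[307.9327 279.4729]] pred shoulder near corners [[294.733  312.1696]
 [314.0891 315.8036]] seen [[296.9048 313.9683]
 [315.1587 316.6667]]
```

Emit:
{"fn": "drive_tool", "kwargs": {"targets": [[80, [-0.15, 0.25, -2], [0, 0, 0]], [80, [0, 0, -3], [0, 0, 0]], [80, [0, 0, -3], [0, 0, 0]], [80, [0, 0, -3], [0, 0, 0]], [80, [0, 0, -2.5], [0, 0, 0]], [80, [0, 0, -1.2], [0, 0, 0]], [80, [0, 0, -0.45], [0, 0, 0]], [80, [0, 0, 0], [0, 0, 0]], [55, [0, 0, 0], [0, 0, 0]], [45, [0, 0, 0], [0, 0, 0]], [35, [0, 0, 0], [0, 0, 0]], [30, [0, 0, 0], [0, 0, 0]], [30, [0, 0, 0], [0, 0, 0]], [30, [0, 0, 0], [0, 0, 0]]], "grip_force": 30}}

```text
clock: 12.1
ee_pos: [0.5187, -0.1845, 0.0764]
ee_rot: [[-0.969, 0.246, 0.003], [0.246, 0.969, -0.0], [-0.003, 0.001, -1.0]]
contact_force: [-0.6, 2.2, 7.0]
width: 0.0358
grasp_force: 30.4
```

Emit:
{"fn": "drive_tool", "kwargs": {"targets": [[30, [0, 0, 0], [0, 0, 0]], [30, [0, 0, 0.5], [0, 0, 0]], [30, [0, 0, 1], [0, 0, 0]], [30, [0, 0, 2], [0, 0, 0]], [30, [0, 0, 3], [0, 0, 0]], [30, [0, 0, 3], [0, 0, 0]], [30, [0, 0, 3], [0, 0, 0]], [30, [0, 0, 2], [0, 0, 0]], [30, [0, 0, 0.7], [0, 0, 0]], [30, [0, 0, 0], [0, 0, 0]]], "grip_force": 100}}

```text
clock: 12.93
ee_pos: [0.5184, -0.1847, 0.2291]
ee_rot: [[-0.969, 0.246, 0.004], [0.246, 0.969, -0.0], [-0.004, 0.001, -1.0]]
contact_force: [0.2, 0.4, -1.7]
width: 0.0346
grasp_force: 99.4
```

Emit:
{"fn": "drive_tool", "kwargs": {"targets": [[30, [-0.3, 1, 0], [0, 0, 0.3]], [30, [-0.5, 2, 0], [0, 0, 0.8]], [30, [-0.7, 2.5, 0], [0, 0, 0.8]], [30, [-0.7, 2.5, 0], [0, 0, 0.8]], [30, [-0.7, 2.5, 0], [0, 0, 0.8]], [30, [-0.7, 2.5, 0], [0, 0, 0.8]], [30, [-0.7, 2.5, 0], [0, 0, 0.8]], [30, [-0.7, 2.5, 0], [0, 0, 0.8]], [30, [-0.7, 2.5, 0], [0, 0, 0.8]], [30, [-0.7, 2.5, 0], [0, 0, 0.8]], [30, [-0.7, 2.5, 0], [0, 0, 0.8]], [30, [-0.7, 2.5, 0], [0, 0, 0.8]], [30, [-0.6, 2.5, 0], [0, 0, 0.8]], [30, [-0.6, 2, 0], [0, 0, 0.1]], [30, [-0.3, 0.9, 0], [0, 0, 0]], [30, [0, 0, 0], [0, 0, 0]], [30, [0, 0, 0], [0, 0, 0]]]}}

```text
clock: 14.35
ee_pos: [0.424, 0.149, 0.2259]
ee_rot: [[-0.997, 0.073, -0.001], [0.073, 0.997, -0.001], [0.001, -0.001, -1.0]]
contact_force: [-0.3, -1.7, -0.6]
width: 0.0347
grasp_force: 99.5
```

```bash
python3 - <<'E'
from h import *
np.set_printoptions(precision=4,suppress=True)
b=snapshot("side")
B=cv2.resize(b[75:215,235:345],(471,600),interpolation=cv2.INTER_CUBIC)
cv2.imwrite("pics/m4.png",B)
s=read_state();print(s["ee_pos"],s["ee_rot"],s["contact_force"],s["width"])
E
```

```text
[0.4244 0.1483 0.2262] [[-0.9972  0.0751 -0.001 ]
 [ 0.0751  0.9972 -0.0012]
 [ 0.0009 -0.0013 -1.    ]] [-0.263   0.4115 -1.8224] 0.03456089803616983
```

View pics/m4.png

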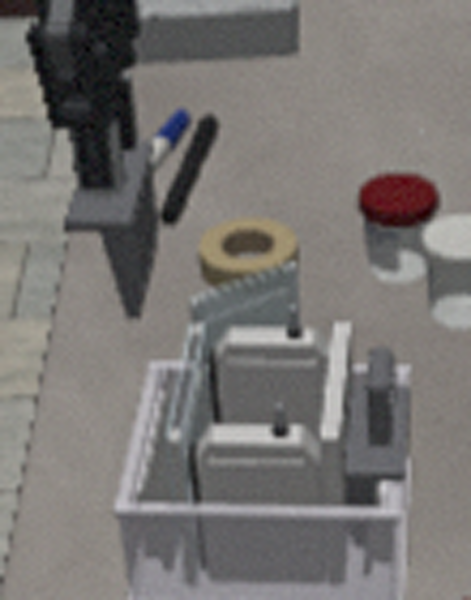

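The wedge hangs in front of the cassette with its shoulder's near corners at about crop (65,222) and (125,227). The cassette stands upright against the gasket, with its top near corner at crop (175,437).

```bash
python3 - <<'E'
from h import *
np.set_printoptions(precision=1,suppress=True)
th=np.radians(-4.25);R=np.array([[np.cos(th),-np.sin(th)],[np.sin(th),np.cos(th)]]);c0=np.array([.4908,.1410])
T=lambda px,z:(cast("side",np.array(px)/4.282+[235,75],z)[:,:2]-c0)@R*1000
ee=(np.array([.4244,.1483])-c0)@R;print("ee tank",ee*1000)
p=lambda x,y,z:(proj("side",np.r_[c0+R@np.array([x,y]),z])[0]-[235,75])*4.282
for n,x,y,z in[("shoulder near L",-.014,-.038,.2218),("near R",.018,-.038,.2218),("nose near flat",.014,-.027,.160),("body near back nose",.008,-.027,.160),("shoulder far R",.018,.038,.2218)]:
    print(n,p(ee[0]+x,ee[1]+y,z))
print("cass near top pred",p(-.045,-.05,.108),p(-.035,-.05,.108),"far",p(-.045,.05,.108),p(-.035,.05,.108))
print("rim front outer near/far",p(-.074,-.067,.07),p(-.074,.067,.07),"rear near",p(.074,-.067,.07))
E
```

```text
ee tank [-66.8   2.4]
shoulder near L [ 64.5 217.5]
near R [133.8 218.1]
nose near flat [142.5 315.9]
body near back nose [130.2 315.8]
shoulder far R [156.4 135.6]
cass near top pred [161.6 432.6] [181.7 432.9] far [186.5 316.5] [205.1 316.7]
rim front outer near/far [106.9 512.3] [144.6 354.7] rear near [401.8 517.1]
```

Emit:
{"fn": "drive_tool", "kwargs": {"targets": [[30, [0.25, -0.2, -1], [0, 0, 0]], [30, [0, 0, -2], [0, 0, 0]], [30, [0, 0, -2], [0, 0, 0]], [30, [0, 0, -2], [0, 0, 0]], [30, [0, 0, -1], [0, 0, 0]], [30, [0, 0, -0.6], [0, 0, 0]], [30, [0, 0, 0], [0, 0, 0]]]}}

```text
clock: 14.98
ee_pos: [0.4267, 0.1466, 0.1397]
ee_rot: [[-0.997, 0.076, -0.002], [0.076, 0.997, -0.001], [0.002, -0.001, -1.0]]
contact_force: [-0.3, 0.1, -0.5]
width: 0.0345
grasp_force: 99.5
```

Emit:
{"fn": "drive_tool", "kwargs": {"targets": [[30, [0.05, 0, -0.6], [0, 0, 0]], [30, [0.03, 0, -0.6], [0, 0, 0]], [30, [0.03, 0, -0.6], [0, 0, 0]], [30, [0.03, 0, -0.4], [0, 0, 0]], [30, [0, 0, 0], [0, 0, 0]]]}}

```text
clock: 15.4
ee_pos: [0.4281, 0.1476, 0.1181]
ee_rot: [[-0.997, 0.074, -0.001], [0.074, 0.997, -0.0], [0.001, -0.0, -1.0]]
contact_force: [-0.6, -0.7, -0.8]
width: 0.0345
grasp_force: 99.5
```

Emit:
{"fn": "drive_tool", "kwargs": {"targets": [[30, [0.03, -0.1, -0.5], [0, 0, 0]], [30, [0.03, 0, -0.5], [0, 0, 0]], [30, [0.03, 0, -0.4], [0, 0, 0]], [30, [0, 0, -0.2], [0, 0, 0]], [30, [0, 0, 0], [0, 0, 0]]]}}

```text
clock: 15.82
ee_pos: [0.4297, 0.1466, 0.1025]
ee_rot: [[-0.997, 0.074, 0.0], [0.074, 0.997, -0.0], [-0.0, -0.0, -1.0]]
contact_force: [1.4, -0.4, -2.2]
width: 0.0346
grasp_force: 99.6
```

Emit:
{"fn": "drive_tool", "kwargs": {"targets": [[30, [0.02, 0, -0.2], [0, 0, 0]], [30, [0.03, 0, -0.2], [0, 0, 0]], [30, [0.03, 0, -0.2], [0, 0, 0]], [30, [0, 0, 0], [0, 0, 0]], [30, [0, 0, 0], [0, 0, 0]]]}}

```text
clock: 16.23
ee_pos: [0.4306, 0.1468, 0.0968]
ee_rot: [[-0.997, 0.074, 0.001], [0.074, 0.997, 0.0], [-0.001, 0.0, -1.0]]
contact_force: [4.1, 1.2, -3.2]
width: 0.0346
grasp_force: 99.6
```

Emit:
{"fn": "drive_tool", "kwargs": {"targets": [[30, [0.03, 0, -0.2], [0, 0, 0]], [30, [0.03, 0, -0.2], [0, 0, 0]], [30, [0, 0, 0], [0, 0, 0]], [30, [0, 0, 0], [0, 0, 0]]]}}

```text
clock: 16.57
ee_pos: [0.4312, 0.1468, 0.0928]
ee_rot: [[-0.997, 0.074, 0.001], [0.074, 0.997, 0.0], [-0.001, 0.0, -1.0]]
contact_force: [3.9, -0.0, -0.2]
width: 0.0344
grasp_force: 99.9
```

Emit:
{"fn": "drive_tool", "kwargs": {"targets": [[30, [0.08, 0, -0.2], [0, 0, 0]], [30, [0.03, 0, -0.2], [0, 0, 0]], [30, [0, 0, 0], [0, 0, 0]], [30, [0, 0, 0], [0, 0, 0]]]}}

```text
clock: 16.9
ee_pos: [0.4319, 0.1467, 0.0887]
ee_rot: [[-0.997, 0.074, 0.0], [0.074, 0.997, 0.0], [-0.0, 0.0, -1.0]]
contact_force: [2.5, -0.4, 0.8]
width: 0.0346
grasp_force: 100.1
```

Emit:
{"fn": "drive_tool", "kwargs": {"targets": [[30, [0.04, 0, -0.2], [0, 0, 0]], [30, [0.04, 0, -0.2], [0, 0, 0]], [30, [0, 0, 0], [0, 0, 0]], [30, [0, 0, 0], [0, 0, 0]]]}}

```text
clock: 17.23
ee_pos: [0.4326, 0.1467, 0.0848]
ee_rot: [[-0.997, 0.074, -0.0], [0.074, 0.997, 0.0], [0.0, 0.0, -1.0]]
contact_force: [1.9, -0.5, 3.6]
width: 0.0347
grasp_force: 100.3
```

Emit:
{"fn": "drive_tool", "kwargs": {"targets": [[30, [0.03, 0, -0.2], [0, 0, 0]], [30, [0.03, 0, -0.2], [0, 0, 0]], [30, [0, 0, 0], [0, 0, 0]], [30, [0, 0, 0], [0, 0, 0]]]}}

```text
clock: 17.57
ee_pos: [0.4332, 0.1467, 0.0809]
ee_rot: [[-0.997, 0.075, -0.0], [0.075, 0.997, 0.0], [0.0, 0.0, -1.0]]
contact_force: [1.2, 0.5, 4.9]
width: 0.0344
grasp_force: 100.5
```

Emit:
{"fn": "drive_tool", "kwargs": {"targets": [[30, [0.03, 0, -0.2], [0, 0, 0]], [30, [0, 0, 0], [0, 0, 0]], [30, [0, 0, 0], [0, 0, 0]]]}}

```text
clock: 17.82
ee_pos: [0.4334, 0.1467, 0.0804]
ee_rot: [[-0.997, 0.075, -0.0], [0.075, 0.997, 0.001], [0.001, 0.001, -1.0]]
contact_force: [-6.5, -2.5, 30.7]
width: 0.0343
grasp_force: 103.3
```

The wedge hit a hard stop at exactly the predicted height, with force jumping to 31 N, so the shoulder is on the rim. I release and retreat.

Emit:
{"fn": "drive_tool", "kwargs": {"targets": [[30, [0, 0, 0.15], [0, 0, 0]], [50, [0, 0, 0], [0, 0, 0]], [60, [0, 0, 0], [0, 0, 0]], [60, [0, 0, 0], [0, 0, 0]], [60, [0, 0, 0], [0, 0, 0]], [60, [0, 0, 1], [0, 0, 0]], [60, [0, 0, 2], [0, 0, 0]], [60, [0, 0, 3], [0, 0, 0]], [60, [0, 0, 4], [0, 0, 0]], [60, [0, 0, 4], [0, 0, 0]], [60, [0, 0, 3], [0, 0, 0]], [60, [0, 0, 1], [0, 0, 0]], [60, [0, 0, 0], [0, 0, 0]]]}}

```text
clock: 18.9
ee_pos: [0.4349, 0.1471, 0.2636]
ee_rot: [[-0.997, 0.074, 0.005], [0.074, 0.997, 0.003], [-0.005, 0.003, -1.0]]
contact_force: [-0.3, -1.0, -1.3]
width: 0.0512
grasp_force: 0.0
```

```bash
python3 - <<'E'
from h import *
b=snapshot("side");cv2.imwrite("pics/m5.png",cv2.resize(b[100:260,220:370],(562,600),interpolation=cv2.INTER_CUBIC))
s=read_state();print(s["clock"],s["ee_pos"],s["contact_force"],s["width"])
E
```

```text
18.95 [0.43390205 0.14681574 0.26144567] [ 0.12778356 -0.26471976 -1.16338696] 0.05134223987856356
```

View pics/m5.png

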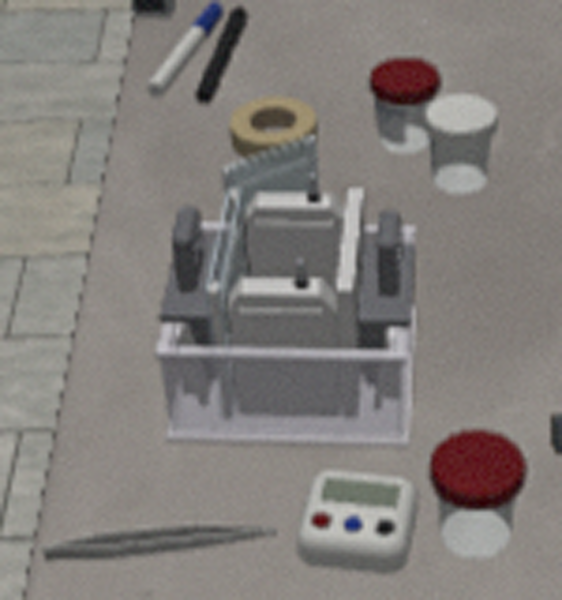

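The front wedge, grip at crop (187,245), sits home as a mirror of the rear one at (390,250). The cassette is upright against the gasket at (225,240), and the timer, forceps and cup look undisturbed.

```bash
python3 -c "
from plant import *
print(finish_job())"
```

```text
the job is handed in; nothing more can be done
None
```

The job is handed in at about 19 s: the cassette stands upright in the front bay against the gasket, and the wedge is fully down with its shoulder on the rim. The last picture shows the timer, forceps and cup where they were; the bottle was out of that crop, and I did not read the gasket squeeze.

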